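Park the lunchbox and click the rack stop in behind it

ROBOT

A 7-joint arm with a two-finger parallel gripper is mounted at the origin on the work surface. World frame = base frame: x ahead of the robot, y to its left, z up, the work surface at z = 0. Lengths are in m, angles in rad, forces in N, time in s.
With the tool pointing down it reaches from about 0.425 to 0.875 m from the base axis. Payload 4.7 kg.
Tool frame: the origin (TCP) lies at the very end of the fingers, on their centre line; the grasp point (between the pads) lies 19 mm behind it (ctrl.grasp_offset is the distance from the TCP to the grasp point, in m); z points along the fingers, y is the direction in which the jaws open and shut (so a half turn about z gives the same grasp; the last joint's range is limited). The gripper opens to 87 mm and grips with 3 to 60 N. Pads are 19 mm wide; open, the fingers measure 117 mm over their backs; the gripper's body (75 mm by 190 mm) begins 51 mm behind the grasp point.
Start: joints at [0.014, 0.321, -0.07, 1.45, 0.023, 1.371, -0.057], TCP at [0.65, -0, 0.223] pointing down, gripper open.
Joint ranges: [-2.86, 2.86], [-0.3, 2.09], [-1.38, 1.24], [0.06, 2.45], [-1.56, 4.7], [0.09, 2.05], [-2.69, 2.69]. Speed limits (rad/s): [2.57, 2.57, 3.14, 3.14, 3.14, 3.14, 3.14].

INTERFACE

Orientations are given as a rotation vector (axis times angle).
In Python, from bench import ctrl gives the robot as it stands.
- The arm moves only by the shell command python3 -m creep 'ROWS' [FORCE]. ROWS is JSON, a list that holds one entry, the list of rows, each a list of 7 numbers: the opening, from 0 (shut) to 1 (fully open), then the shift along the tool's x, y, z in mm, then the turn, a rotation vector about the tool's x, y, z in rad. In form: [[[grip, dx, dy, dz, rx, ry, rz], ...]]. A call has 1 to 5 rows; each row is the pose to reach, as a shift and turn from the pose commanded when the call began, along the tool's axes at that moment; what a row does not reach only later rows make up. A row lasts 1/10 s, in which the tool goes at most 50 mm and 8.59 degrees, less where a joint would pass 70% of its speed; a pose out of reach is approached as far as the arm can. A call with a gripper value outside its range is refused whole. The fingers move at their own pace and stop on an object; FORCE is the grip in N (left out, the last holds). Time passes only in rows, so rows that repeat a pose let the fingers close. It gives the time, the measured TCP pose, the force and the opening at its end, in the units of the state.
- ctrl.get_state(): the state, without advancing time (a new reading comes with each control period).
- ctrl.get_image(name): name is "scene" or "side" or "wrist"; returns the picture (400x640x3 uint8, red, green, blue); there is no depth.
- ctrl.camera_params(name): a dict with "K" (3x3 intrinsics, pixels), "pose" (4x4, takes a point from camera to world coordinates). Camera axes: x right, y down, z forward; pixel columns grow to the right and rows downward; lengths in m; the calibration is good to about 2 mm. The wrist camera is an equidistant fisheye: a pixel r from the principal point sees the ray r / f radians off the axis. A picture is of the moment at which its call begins: read the wrist's pose just before it. camera_params takes no time and is no camera call; for the wrist camera it gives the pose at the moment of the call.
- ctrl.close_job(): hands the job in, once; it reports no verdict.
The state is a dict: "time": time; "joint_positions": joint angles; "qd": joint speeds; "joint_torque": joint torques, N m; "position": TCP position; "tool_rot": TCP orientation; "ft_force": force on the tool from outside, world axes, zero at the start; "torque": the same for the moment, N m; "grip_width": opening from 0.0 (shut) to 1.0 (fully open).
Only numpy, scipy, OpenCV 4.12 (cv2) and the standard library are available. Lean on these libraries where they do the work, as an engineer would, in place of code of your own. Each camera call takes 0.05 s, during which the arm holds its last target. There are 200 camera calls.

TASK

Park the lunchbox in its rack: first push it along the tray until it is right up against the fixed end plate, then push the orange sliding stop along its rail towards the lunchbox until it clicks into the notch marked by the green clip, and leave it sitting there. Only push, with the fingertips or the outside of the fingers: do not pinch the stop or lift the lunchbox, and leave the flask, the bowl and the fork where they are.

Things in the scene. Friction and masses are not known exactly. Their poses are not given: they have to be found in the camera images.
- rack: Fixed wooden tray with an aluminium rail. Origin: centre of the tray, on the worktop; y runs along the tray to the end plate, x across it to the rail, z up. Floor 8 mm high, x -75 to 75 mm inside, y -175 to 165 mm, open at -y; side walls 18 mm high. Rail: x 80 to 102 mm, 20 mm high, with two notches at y = -75 and -20 mm, each between two rounded ridges 3 mm proud, crests 9 mm either side of it.
- stop (a joint): Travel (m) of the stop along the rail: 0 at the open end, growing towards the end plate to 0.155; 0.085 in the first notch, 0.140 in the second. It cannot lift off. Sliding takes 1 to 2 N, the ridge before a notch 5 to 10 N; then the resistance vanishes and the stop snaps up to 9 mm ahead into the notch, where a spring centres and holds it. The ridge after the notch resists likewise.
- stop_pointer (a point): Orange line on top of the stop's black carriage, which rides on the rail (carriage 24 x 30 mm, top 45 mm above the worktop). When the stop has clicked in, this point's rack y is that of the notch. Along rack y, the rear (push) face of the stop's plate is 3 mm and its front face 15 mm ahead of this line.
- green_clip: Fixed green block, 30 x 14 x 34 mm, just outside the rail beside the notch to be used; origin under its centre, axes as the rack's, rack x = 121 mm. It stands beside either of the two notches, its rack y being that of the notch centre.
- yellow_clip: The same block in yellow, beside the other notch: not the one to use.
- lunchbox_center (a point): Centre of the closed square lunchbox, blue with white lid, 140 x 140 x 60 mm, 0.3 to 0.5 kg, loose and flat on the tray between stop and end plate, parallel to the tray within 2 degrees. It starts 30 to 60 mm short of the end plate, at least 80 mm clear of the stop. Centre 38 mm above the worktop; at rack y = 95 mm it touches the end plate.
- flask_center (a point): Centre of the loose upright steel bottle with a flip-top cap, diameter 72 mm, 200 mm tall, this point 100 mm above its foot; stands off the open end of the rack.
- bowl: Loose blue ceramic bowl, diameter 130 mm, 55 mm high, origin under its centre; stands beyond the end plate.
- fork: Loose bamboo fork, lying flat, 180 mm long along its y axis, 26 mm wide, 8 mm thick, origin near its middle on the underside; lies on the robot's side of the rack.
- end_plate (a point): Middle of the inner face of the fixed end plate, at rack y = 165 mm, 35 mm above the worktop. The plate is of light wood, 160 mm wide, 12 mm thick, 70 mm high.
- stop_back (a point): Centre of the rear (push) face, on the rack's -y side, of the stop's orange upright cross plate, which spans the tray: 144 mm wide, 12 mm thick along rack y, from 12 to 75 mm above the worktop; this point 43.5 mm up. Fingers pressing on its rear and front faces at once count as pinching.

How it is judged:
By the outcome, as a careful person would: the job done as asked, in the order asked, and still so for the second after the job is handed in, with the robot touching nothing.
It also fails if it takes over 58 s, if anything falls off the work surface, if the arm or the gripper's body presses on something with over 40 N, if the wrist force passes 120 N, or if a joint passes its speed limit or range.

## Working session

There is one attempt and no reset: what is moved stays moved. The work goes in short steps, Python scripts to look and compute and a shell command to move; the robot and the scene stay as the last step left them, time stands still between calls to the robot, and variables do not carry over. Pictures are saved under pics/ and viewed, about 8 in all and at most 12, crops included, and the job is handed in when it is done.

```bash
mkdir -p pics; python3 - <<'E'
from bench import ctrl
import cv2,numpy as np
for n in("scene","side"):
    cv2.imwrite(f"pics/{n}0.png",ctrl.get_image(n)[:,:,::-1]); p=ctrl.camera_params(n); print(n,np.round(p["K"],1).tolist(),np.round(p["pose"],3).tolist())
s=ctrl.get_state();print(s["time"],s["position"],s["tool_rot"],s["grip_width"])
E
```

```text
scene [[452.4, 0.0, 312.0], [0.0, 452.4, 197.0], [0.0, 0.0, 1.0]] [[-0.535, 0.665, -0.521, 1.167], [0.845, 0.411, -0.342, 0.455], [-0.013, -0.624, -0.782, 1.025], [0.0, 0.0, 0.0, 1.0]]
side [[382.1, 0.0, 318.6], [0.0, 382.1, 207.8], [0.0, 0.0, 1.0]] [[0.904, -0.329, 0.272, 0.317], [-0.427, -0.699, 0.573, -0.501], [0.002, -0.635, -0.773, 0.815], [0.0, 0.0, 0.0, 1.0]]
0.1 [ 6.49491085e-01 -3.74335464e-05  2.21582830e-01] [-2.22058197e+00 -2.22064479e+00  1.99538112e-03] 0.9975981867096672
```

View pics/scene0.png

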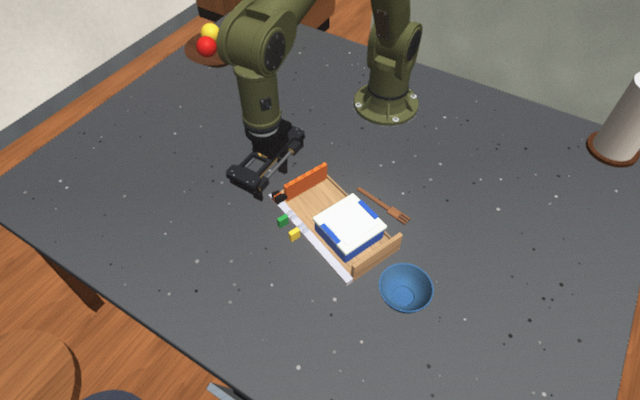

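View pics/side0.png

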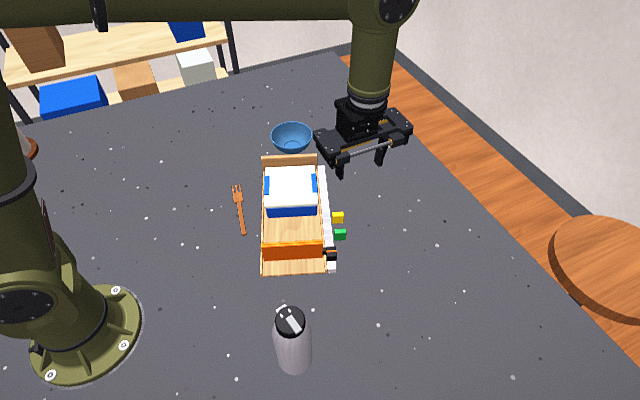

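The scene view shows the rack at about (335,225) and the side view shows it at (295,215). In the side view, green (340,234) is nearer the open end than yellow (338,217), so green marks the first notch. The flask is at (290,345). I'll enlarge both views.

```bash
python3 - <<'E'
import cv2
a=cv2.imread("pics/scene0.png")[155:305,250:450]; cv2.imwrite("pics/sc.png",cv2.resize(a,None,fx=4,fy=4,interpolation=cv2.INTER_CUBIC))
a=cv2.imread("pics/side0.png")[145:285,230:380]; cv2.imwrite("pics/sd.png",cv2.resize(a,None,fx=4,fy=4,interpolation=cv2.INTER_CUBIC))
E
```

```text
(no output)
```

View pics/sc.png

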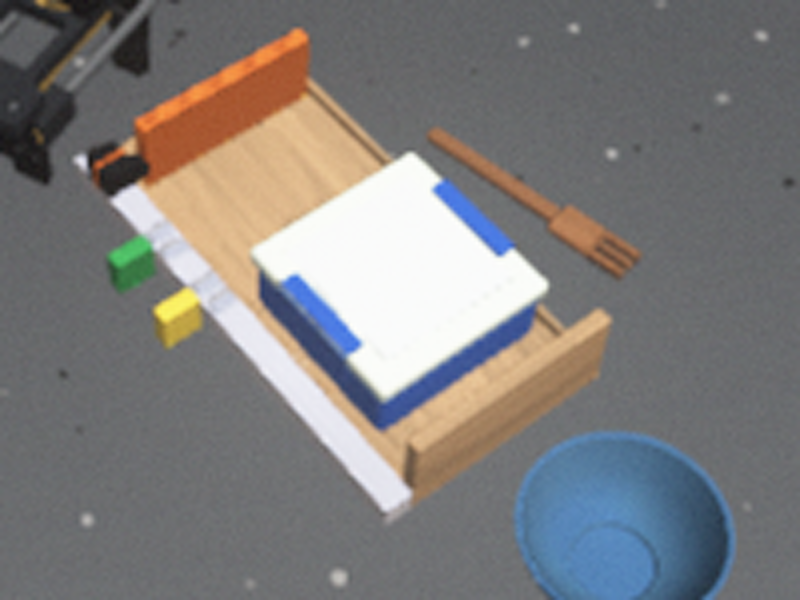

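View pics/sd.png

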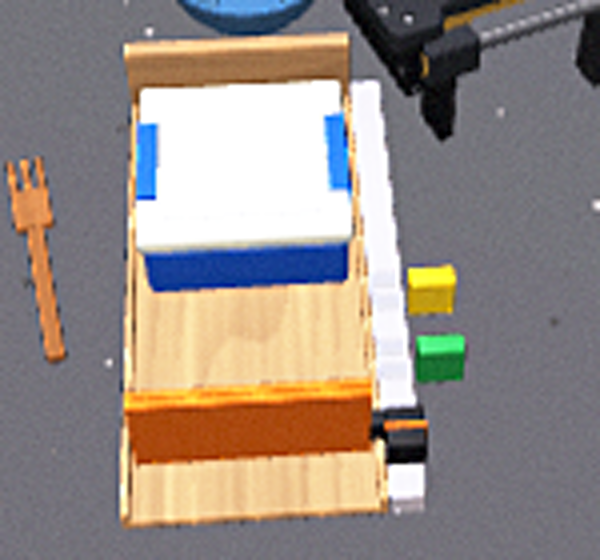

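Reading the crops (4x): 
- **Side:** plate top is about (125,43)–(349,35), stop top rear edge (128,406)–(372,393), and the green rear face's top edge (417,349)–(464,349). 
- **Scene:** lid corners are (410,153), (548,287), (383,398) and (253,252). 

Next I'll fit the rack, stop, box and flask together.

```bash
cat > h.py <<'E'
from bench import ctrl
import numpy as np
from scipy.optimize import least_squares
from scipy.spatial.transform import Rotation as R
C={n:(np.array(ctrl.camera_params(n)["K"]),np.array(ctrl.camera_params(n)["pose"])) for n in("scene","side")}
def proj(n,P):
    K,T=C[n]; q=K@(T[:3,:3].T@(np.asarray(P)-T[:3,3])); return q[:2]/q[2]
def w(p,P):
    c,s=np.cos(p[2]),np.sin(p[2]); return np.array([p[0]+c*P[0]-s*P[1],p[1]+s*P[0]+c*P[1],P[2]])
def ray(n,uv,z):
    K,T=C[n]; d=T[:3,:3]@np.linalg.solve(K,[*uv,1]); o=T[:3,3]; return o+d*(z-o[2])/d[2]
E
python3 - <<'E'
from h import *
sc=lambda x,y:("scene",250+x/4,155+y/4); sd=lambda x,y:("side",230+x/4,145+y/4)
rack=[(sc(415,453),(.08,.177,.07)),(sc(608,322),(-.08,.177,.07)),(sc(405,440),(.08,.165,.07)),(sc(597,310),(-.08,.165,.07)),
(sd(128,57),(-.08,.165,.07)),(sd(349,48),(.08,.165,.07)),(sd(417,349),(.106,-.082,.034)),(sd(464,349),(.136,-.082,.034)),(sd(417,336),(.106,-.068,.034)),(sd(463,334),(.136,-.068,.034)),
(sd(409,281),(.106,-.027,.034)),(sd(455,281),(.136,-.027,.034)),(sc(117,290),(.136,-.068,0)),(sc(165,346),(.136,-.013,0))]
stop=[(sd(128,406),(-.072,.003,.075)),(sd(372,393),(.072,.003,.075)),(sd(133,462),(-.072,.003,.012)),(sc(308,42),(-.072,.015,.075)),(sc(140,128),(.072,.015,.075)),(sd(407,426),(.091,0,.045))]
box=[(sd(138,249),(-.07,-.07,.068)),(sd(349,249),(.07,-.07,.068)),(sd(139,89),(-.07,.07,.068)),(sd(340,82),(.07,.07,.068)),
(sc(410,153),(-.07,-.07,.068)),(sc(548,285),(-.07,.07,.068)),(sc(383,398),(.07,.07,.068)),(sc(253,252),(.07,-.07,.068))]
def f(p):
    r=[]
    for (n,u,v),P in rack: r+=list(proj(n,w(p[:3],P))-(u,v))
    for (n,u,v),P in stop: r+=list(proj(n,w(p[:3],(P[0],P[1]+p[3],P[2])))-(u,v))
    for (n,u,v),P in box: r+=list(proj(n,w(p[4:],P))-(u,v))
    return r
c0=ray("side",(293,210),0)
b=None
for yaw in(-2.4,-2,-1.6,-1.2,-.8,-.4,0):
    s=least_squares(f,[*c0[:2],yaw,-.13,*c0[:2],yaw],loss="soft_l1")
    if b is None or s.cost<b.cost:b=s
p=b.x; print(np.round(p,4),b.cost); print(np.round(np.array(f(p)).reshape(-1,2),1).tolist())
i=lambda q:(np.array([[np.cos(p[2]),np.sin(p[2])],[-np.sin(p[2]),np.cos(p[2])]])@(q[:2]-p[:2]))
print("box rack",i(p[4:6]),np.degrees(p[6]-p[2])); 
print("flask top",i(ray("side",(289,320),.2)), "foot front",i(ray("side",(293,374),0)))
print("stopback mid",w(p,(0,p[3]+.003,.0435)),"box back",w(p[4:],(0,-.07,.04)))
E
```

```text
[ 0.5236  0.1018 -0.3725 -0.1409  0.5469  0.1598 -0.369 ] 17.48558794072532
[[-0.4, 0.2], [0.3, -0.4], [-1.1, -0.0], [-0.2, -0.5], [-1.1, -1.2], [0.2, -1.5], [0.1, 0.8], [0.3, 0.2], [-0.4, -0.4], [-0.1, -0.5], [0.1, 0.6], [0.1, 0.0], [-0.1, 1.6], [-0.7, 1.1], [-1.4, 0.1], [-0.3, -0.1], [0.3, 0.5], [-0.2, -1.0], [-0.1, 0.9], [-1.1, -0.7], [-1.1, -1.9], [1.1, -4.9], [-0.4, -0.7], [-0.2, -1.4], [-0.2, -1.0], [0.2, -0.3], [-1.0, -0.4], [-2.3, -0.7]]
box rack [0.00056562 0.06247039] 0.2013024289638389
flask top [-0.00373637 -0.37297298] foot front [-0.00773506 -0.40219798]
stopback mid [ 0.47342971 -0.02665705  0.0435    ] box back [0.52164174 0.09449803 0.04      ]
```

Fit: rack at (0.524, 0.102), yaw −0.3725. The stop line is at rack y≈−141 mm and the box at about 55–62 mm. My side-view lid-edge readings look ambiguous, but that's harmless. I'll turn the jaws to lie along rack x and use the open fingers as two push points, starting above the gap between stop and box.

```bash
python3 -m creep '[[[1,10,-38,10,0,0,0.1],[1,20,-76,20,0,0,0.2],[1,30,-114,30,0,0,0.3],[1,41,-150,40,0,0,0.3725],[1,41,-150,40,0,0,0.3725]]]'; python3 - <<'E'
from h import *
import cv2
s=ctrl.get_state();print(s["position"],R.from_rotvec(s["tool_rot"]).as_matrix().round(3).tolist(),s["ft_force"])
p=[.5236,.1018,-.3725];d=s["position"][:2]-np.array(p[:2]);c,q=np.cos(p[2]),np.sin(p[2]);print("rack",c*d[0]+q*d[1],-q*d[0]+c*d[1])
a=ctrl.get_image("wrist");cv2.imwrite("pics/w1.png",a[:,:,::-1])
E
```

```text
time: 0.6
position: [0.4939, 0.0425, 0.1798]
tool_rot: [-2.589, -1.772, 0.01]
ft_force: [0.2, -0.0, -0.4]
grip_width: 1.0
[0.49388281 0.04248967 0.17983814] [[0.362, 0.932, -0.007], [0.932, -0.362, -0.0], [-0.003, -0.007, -1.0]] [ 0.19000817 -0.02091928 -0.35357904]
rack -0.006093488837871679 -0.06605828091298555
```

View pics/w1.png

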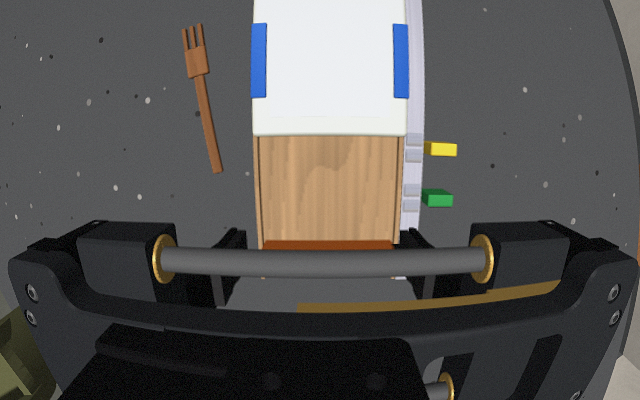

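The wrist view shows the box's rear edge at (330,135), the orange stop at (328,245), and the gap between them centred. The jaws are aligned with the tray. I'll narrow the fingers for wall clearance and go down into the gap.

```bash
python3 -m creep '[[[0.6,0,1,30,0,0,0],[0.6,0,2,65,0,0,0],[0.6,0,3,100,0,0,0],[0.6,0,3,130,0,0,0],[0.6,0,3,145,0,0,0]]]' 20; python3 -m creep '[[[0.6,0,0,0,0,0,0],[0.6,0,0,0,0,0,0]]]'
```

```text
time: 1.15
position: [0.5024, 0.0391, 0.0349]
tool_rot: [-2.593, -1.771, 0.004]
ft_force: [-0.3, -1.1, 0.7]
grip_width: 0.651
time: 1.35
position: [0.5041, 0.0396, 0.038]
tool_rot: [2.594, 1.771, 0.001]
ft_force: [0.5, 0.9, 0.1]
grip_width: 0.609
```

```bash
python3 -m creep '[[[0.6,10,-2,0,0,0,0],[0.6,18,-4,0,0,0,0],[0.6,26,-4,0,0,0,0],[0.6,33,-4,0,0,0,0],[0.6,40,-4,0,0,0,0]]]'; python3 -m creep '[[[0.6,6,0,0,0,0,0],[0.6,12,0,0,0,0,0],[0.6,18,0,0,0,0,0],[0.6,22,0,0,0,0,0],[0.6,25,0,0,0,0,0]]]'; python3 -m creep '[[[0.6,0,0,0,0,0,0],[0.6,0,0,0,0,0,0]]]'
```

```text
time: 1.85
position: [0.5141, 0.0795, 0.0379]
tool_rot: [2.593, 1.772, 0.001]
ft_force: [0.0, -0.7, -0.0]
grip_width: 0.604
time: 2.35
position: [0.5228, 0.1019, 0.0375]
tool_rot: [2.594, 1.771, -0.0]
ft_force: [-2.6, -3.1, 1.5]
grip_width: 0.598
time: 2.55
position: [0.5228, 0.1025, 0.0375]
tool_rot: [-2.594, -1.772, -0.001]
ft_force: [0.1, 0.2, -0.6]
grip_width: 0.6
```

```bash
python3 -m creep '[[[0.6,2,0,0,0,0,0],[0.6,4,0,0,0,0,0],[0.6,6,0,0,0,0,0],[0.6,8,0,0,0,0,0],[0.6,10,0,0,0,0,0]]]'; python3 -m creep '[[[0.6,1,0,0,0,0,0],[0.6,2,0,0,0,0,0],[0.6,3,0,0,0,0,0]]]';python3 -m creep '[[[0.6,1,0,0,0,0,0],[0.6,2,0,0,0,0,0]]]'
```

```text
time: 3.05
position: [0.5264, 0.1113, 0.0375]
tool_rot: [2.594, 1.772, -0.0]
ft_force: [-0.7, -1.0, 0.7]
grip_width: 0.598
time: 3.35
position: [0.5274, 0.114, 0.0375]
tool_rot: [2.594, 1.772, -0.0]
ft_force: [-0.6, -1.4, 0.5]
grip_width: 0.6
time: 3.55
position: [0.5277, 0.1145, 0.0375]
tool_rot: [2.594, 1.771, -0.004]
ft_force: [-3.5, -5.3, 3.6]
grip_width: 0.597
```

```bash
python3 -m creep '[[[0.6,1,0,0,0,0,0],[0.6,1,0,0,0,0,0]]]';python3 -m creep '[[[0.6,1,0,0,0,0,0],[0.6,1,0,0,0,0,0],[0.6,1,0,0,0,0,0]]]'
```

```text
time: 3.75
position: [0.5278, 0.1145, 0.0375]
tool_rot: [2.594, 1.77, -0.006]
ft_force: [-3.5, -6.8, 4.0]
grip_width: 0.598
time: 4.05
position: [0.5278, 0.1145, 0.0375]
tool_rot: [2.594, 1.77, -0.008]
ft_force: [-3.2, -8.4, 6.1]
grip_width: 0.602
```

The tool has stalled at about 9 N, so the box is against the end plate. Now I'll back off, lift over the stop and come down behind it.

```bash
python3 -m creep '[[[0.6,-6,0,0,0,0,0],[0.6,-20,0,0,0,0,0],[0.6,-40,0,0,0,0,0],[0.6,-60,0,0,0,0,0],[0.6,-75,0,0,0,0,0]]]'; python3 -m creep '[[[0.6,0,0,-20,0,0,0],[0.6,0,0,-50,0,0,0],[0.6,0,0,-85,0,0,0],[0.6,0,0,-100,0,0,0],[0.6,0,0,-100,0,0,0]]]';python3 -m creep '[[[0.6,-20,0,0,0,0,0],[0.6,-50,0,0,0,0,0],[0.6,-80,0,0,0,0,0],[0.6,-107,0,0,0,0,0],[0.6,-117,0,0,0,0,0]]]'; python3 -m creep '[[[0.6,0,0,0,0,0,0],[0.6,0,0,0,0,0,0]]]'; python3 - <<'E'
from h import *
import cv2
p=[.5236,.1018,-.3725]
P=ctrl.get_state()["position"];d=P[:2]-np.array(p[:2]);c,q=np.cos(p[2]),np.sin(p[2]);print("rack",c*d[0]+q*d[1],-q*d[0]+c*d[1])
cv2.imwrite("pics/s2.png",cv2.resize(ctrl.get_image("side")[100:400,180:480,::-1],None,fx=2,fy=2,interpolation=cv2.INTER_CUBIC))
E
```

```text
time: 4.55
position: [0.5012, 0.0465, 0.0376]
tool_rot: [2.595, 1.77, 0.001]
ft_force: [-0.1, -0.3, 0.7]
grip_width: 0.602
time: 5.05
position: [0.5037, 0.0481, 0.1404]
tool_rot: [2.592, 1.77, 0.009]
ft_force: [0.3, -0.0, -0.1]
grip_width: 0.601
time: 5.55
position: [0.4572, -0.0636, 0.1361]
tool_rot: [-2.597, -1.766, 0.003]
ft_force: [0.7, -0.8, 0.2]
grip_width: 0.603
time: 5.75
position: [0.4593, -0.0598, 0.1371]
tool_rot: [-2.593, -1.773, -0.001]
ft_force: [-0.1, -0.1, 0.4]
grip_width: 0.6
rack -0.0010745666966052586 -0.17391793053616114
```

View pics/s2.png

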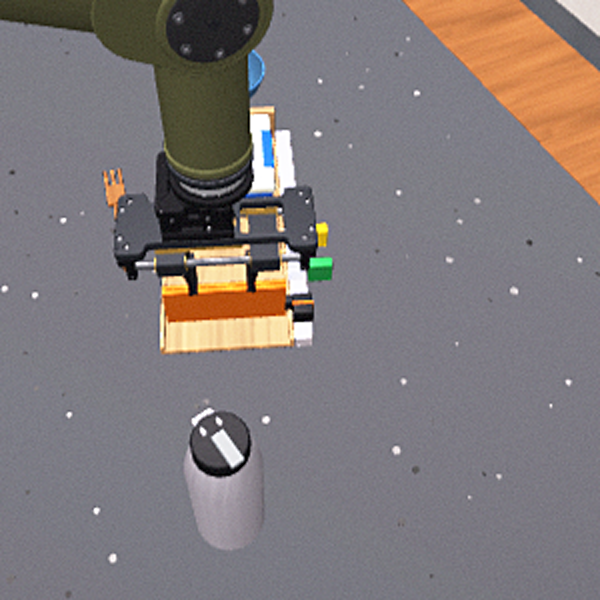

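All clear: the stop is untouched and the flask is well behind. Next I'll lower the fingers and approach the push face.

```bash
python3 -m creep '[[[0.6,0,0,20,0,0,0],[0.6,0,0,50,0,0,0],[0.6,0,0,80,0,0,0],[0.6,0,0,97,0,0,0],[0.6,0,0,97,0,0,0]]]'; python3 -m creep '[[[0.6,5,0,0,0,0,0],[0.6,10,0,0,0,0,0],[0.6,15,0,0,0,0,0],[0.6,20,0,0,0,0,0],[0.6,23,0,0,0,0,0]]]';python3 -m creep '[[[0.6,3,0,0,0,0,0],[0.6,6,0,0,0,0,0],[0.6,10,0,0,0,0,0],[0.6,14,0,0,0,0,0],[0.6,18,0,0,0,0,0]]]';python3 -m creep '[[[0.6,4,0,0,0,0,0],[0.6,8,0,0,0,0,0],[0.6,12,0,0,0,0,0],[0.6,15,0,0,0,0,0],[0.6,17,0,0,0,0,0]]]'
```

```text
time: 6.3
position: [0.4571, -0.0594, 0.038]
tool_rot: [-2.589, -1.773, 0.006]
ft_force: [-0.7, 1.1, -0.1]
grip_width: 0.598
time: 6.8
position: [0.4681, -0.0389, 0.0412]
tool_rot: [2.593, 1.772, 0.002]
ft_force: [0.6, 0.3, 0.6]
grip_width: 0.597
time: 7.3
position: [0.4741, -0.0228, 0.0406]
tool_rot: [2.594, 1.771, -0.0]
ft_force: [-0.5, -1.6, 1.2]
grip_width: 0.6
time: 7.8
position: [0.4803, -0.0067, 0.0406]
tool_rot: [2.594, 1.772, 0.0]
ft_force: [-0.5, -1.7, 0.5]
grip_width: 0.6
```

```bash
python3 -m creep '[[[0.6,3,0,0,0,0,0],[0.6,6,0,0,0,0,0],[0.6,9,0,0,0,0,0],[0.6,12,0,0,0,0,0],[0.6,14,0,0,0,0,0]]]';python3 -m creep '[[[0.6,1,0,0,0,0,0],[0.6,2,0,0,0,0,0],[0.6,3,0,0,0,0,0],[0.6,4,0,0,0,0,0]]]';python3 -m creep '[[[0.6,1,0,0,0,0,0],[0.6,1,0,0,0,0,0]]]'
```

```text
time: 8.3
position: [0.4853, 0.0063, 0.0405]
tool_rot: [-2.594, -1.772, -0.0]
ft_force: [-0.8, -0.9, 0.5]
grip_width: 0.598
time: 8.7
position: [0.4864, 0.0091, 0.0405]
tool_rot: [2.594, 1.771, -0.002]
ft_force: [-1.9, -3.6, 1.6]
grip_width: 0.601
time: 8.9
position: [0.4865, 0.0095, 0.0405]
tool_rot: [2.594, 1.771, -0.003]
ft_force: [-2.1, -4.6, 2.6]
grip_width: 0.598
```

```bash
python3 -m creep '[[[0.6,1,0,0,0,0,0],[0.6,1,0,0,0,0,0]]]';python3 -m creep '[[[0.6,1,0,0,0,0,0],[0.6,1,0,0,0,0,0]]]';python3 -m creep '[[[0.6,1,0,0,0,0,0],[0.6,1,0,0,0,0,0]]]'
```

```text
time: 9.1
position: [0.4866, 0.0098, 0.0405]
tool_rot: [2.594, 1.771, -0.004]
ft_force: [-2.4, -6.0, 2.9]
grip_width: 0.598
time: 9.3
position: [0.4869, 0.0106, 0.0405]
tool_rot: [2.594, 1.77, -0.005]
ft_force: [-3.3, -6.0, 3.5]
grip_width: 0.601
time: 9.5
position: [0.4874, 0.0118, 0.0405]
tool_rot: [2.594, 1.771, -0.004]
ft_force: [-3.0, -5.0, 2.3]
grip_width: 0.598
```

```bash
python3 -m creep '[[[0.6,1,0,0,0,0,0],[0.6,1,0,0,0,0,0]]]';python3 -m creep '[[[0.6,0.5,0,0,0,0,0],[0.6,0.5,0,0,0,0,0]]]'
```

```text
time: 9.7
position: [0.488, 0.0133, 0.0405]
tool_rot: [2.595, 1.771, -0.003]
ft_force: [-2.8, -4.2, 2.5]
grip_width: 0.598
time: 9.9
position: [0.4886, 0.0148, 0.0405]
tool_rot: [-2.594, -1.771, 0.0]
ft_force: [-1.9, -2.2, 2.2]
grip_width: 0.6
```

```bash
python3 -m creep '[[[0.6,0.5,0,0,0,0,0],[0.6,0.5,0,0,0,0,0]]]';python3 -m creep '[[[0.6,0.5,0,0,0,0,0],[0.6,0.5,0,0,0,0,0]]]'
```

```text
time: 10.1
position: [0.489, 0.0158, 0.0405]
tool_rot: [-2.594, -1.772, -0.001]
ft_force: [-1.4, -2.1, 0.2]
grip_width: 0.6
time: 10.3
position: [0.4892, 0.0163, 0.0405]
tool_rot: [-2.594, -1.772, -0.001]
ft_force: [-1.6, -1.6, 0.6]
grip_width: 0.598
```

```bash
python3 -m creep '[[[0.6,1,0,0,0,0,0],[0.6,1,0,0,0,0,0]]]';python3 -m creep '[[[0.6,1,0,0,0,0,0],[0.6,1,0,0,0,0,0]]]'
```

```text
time: 10.5
position: [0.4896, 0.0172, 0.0405]
tool_rot: [-2.594, -1.772, -0.001]
ft_force: [0.0, -1.1, -0.6]
grip_width: 0.6
time: 10.7
position: [0.4902, 0.0182, 0.0406]
tool_rot: [-2.594, -1.772, -0.002]
ft_force: [0.4, 0.2, -0.4]
grip_width: 0.601
```

The contact force has vanished at rack y≈−90, as expected for the snap. I'll retreat straight back, lift and check.

```bash
python3 -m creep '[[[0.6,-8,0,0,0,0,0],[0.6,-20,0,0,0,0,0],[0.6,-35,0,0,0,0,0],[0.6,-45,0,0,0,0,0],[0.6,-45,0,0,0,0,0]]]'; python3 -m creep '[[[0.6,0,0,-30,0,0,0],[0.6,0,0,-75,0,0,0],[0.6,0,0,-120,0,0,0],[0.6,0,0,-160,0,0,0],[0.6,0,0,-180,0,0,0]]]'; python3 -m creep '[[[0.6,0,40,-20,0,0,0],[0.6,0,85,-40,0,0,0],[0.6,0,130,-40,0,0,0],[0.6,0,175,-40,0,0,0],[0.6,0,200,-40,0,0,0]]]'; python3 -m creep '[[[0.6,0,0,0,0,0,0],[0.6,0,0,0,0,0,0]]]'; python3 - <<'E'
from h import *
import cv2
cv2.imwrite("pics/sd3.png",cv2.resize(ctrl.get_image("side")[135:285,230:380,::-1],None,fx=4,fy=4,interpolation=cv2.INTER_CUBIC))
cv2.imwrite("pics/sc3.png",cv2.resize(ctrl.get_image("scene")[155:305,250:450,::-1],None,fx=4,fy=4,interpolation=cv2.INTER_CUBIC))
p=[.5236,.1018,-.3725]
for y in(-.084,-.079,-.075,-.071): print(y,[( (proj("side",w(p,(x,y+o,z)))-(230,135))*4).round().tolist() for x,o,z in((.091,0,.045),(-.072,.003,.075),(.072,.003,.075))],[((proj("scene",w(p,(x,y+.015,.075)))-(250,155))*4).round().tolist() for x in(-.072,.072)])
print("box95",[((proj("scene",w(p,(x,y,.068)))-(250,155))*4).round().tolist() for x,y in((-.07,.025),(-.07,.165),(.07,.165),(.07,.025))])
E
```

```text
time: 11.2
position: [0.4728, -0.0265, 0.0406]
tool_rot: [2.597, 1.767, -0.001]
ft_force: [0.2, -0.0, -0.1]
grip_width: 0.602
time: 11.7
position: [0.4753, -0.0239, 0.2249]
tool_rot: [2.591, 1.77, 0.009]
ft_force: [0.0, -0.5, 0.6]
grip_width: 0.599
time: 12.2
position: [0.6622, -0.0983, 0.2597]
tool_rot: [2.594, 1.77, 0.0]
ft_force: [0.5, -0.6, 0.4]
grip_width: 0.602
time: 12.4
position: [0.6596, -0.0967, 0.2597]
tool_rot: [-2.593, -1.771, 0.001]
ft_force: [0.2, 1.0, 0.0]
grip_width: 0.602
-0.084 [[394.0, 386.0], [125.0, 367.0], [364.0, 355.0]] [[357.0, 86.0], [188.0, 184.0]]
-0.079 [[394.0, 379.0], [125.0, 361.0], [363.0, 348.0]] [[361.0, 91.0], [192.0, 189.0]]
-0.075 [[393.0, 374.0], [125.0, 356.0], [363.0, 343.0]] [[365.0, 94.0], [195.0, 192.0]]
-0.071 [[392.0, 369.0], [125.0, 350.0], [362.0, 338.0]] [[368.0, 98.0], [199.0, 196.0]]
box95 [[441.0, 179.0], [584.0, 317.0], [413.0, 433.0], [274.0, 281.0]]
```

View pics/sd3.png

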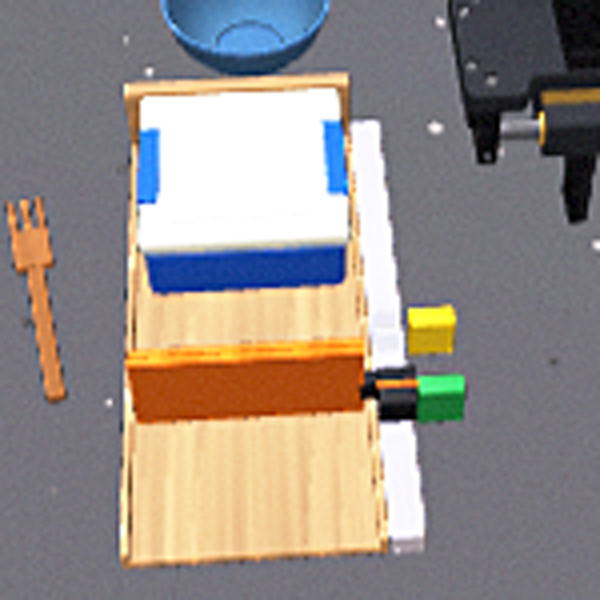

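View pics/sc3.png

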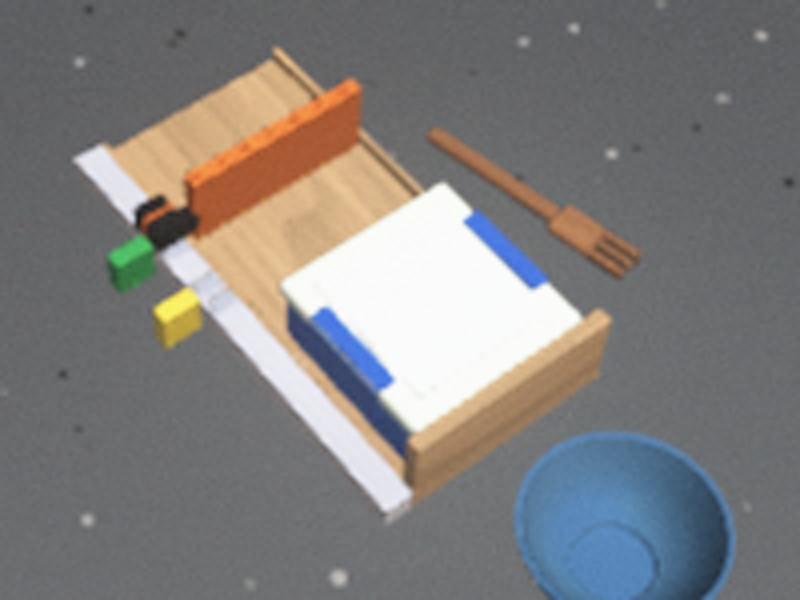

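Box: lid corners (441,183), (283,285) against predicted (441,179), (274,281), so it's against the plate. The stop is ambiguous: the side view puts the line at (395,384), roughly −76 to −82, and the scene view gives about −84. The scene view would mean it is still on the crest. I'll look from straight above with the wrist camera.

```bash
python3 -m creep '[[[0.6,20,-30,0,0,0,0],[0.6,40,-60,20,0,0,0],[0.6,60,-95,40,0,0,0],[0.6,60,-95,60,0,0,0],[0.6,60,-95,60,0,0,0]]]'; python3 -m creep '[[[0.6,0,0,0,0,0,0],[0.6,0,0,0,0,0,0]]]'; python3 - <<'E'
from h import *
import cv2
W=ctrl.camera_params("wrist");K=np.array(W["K"]);T=np.array(W["pose"])
a=ctrl.get_image("wrist")
np.savez("w3.npz",K=K,T=T)
p=[.5236,.1018,-.3725]
def pw(P):
    q=T[:3,:3].T@(np.array(P)-T[:3,3]);r=np.hypot(q[0],q[1]);t=np.arctan2(r,q[2]);return np.array([K[0,2]+K[0,0]*t*q[0]/r,K[1,2]+K[1,1]*t*q[1]/r])
for y in(-.075,-.084):print(y,pw(w(p,(.091,y,.045))).round(1))
print("clip front/rear top",[pw(w(p,(.121,y,.034))).round(1) for y in(-.068,-.082)])
u,v=pw(w(p,(.1,-.075,.04))).astype(int);x0=max(0,u-75);y0=max(0,v-75);print(x0,y0)
cv2.imwrite("pics/w3.png",cv2.resize(a[y0:y0+130,x0:x0+150,::-1],None,fx=5,fy=4.6,interpolation=cv2.INTER_CUBIC))
E
```

```text
time: 13.0
position: [0.5901, -0.0049, 0.1988]
tool_rot: [-2.59, -1.775, 0.005]
ft_force: [-0.3, -0.9, -0.2]
grip_width: 0.598
time: 13.2
position: [0.594, -0.0077, 0.2024]
tool_rot: [2.594, 1.769, 0.003]
ft_force: [0.1, -0.6, 1.3]
grip_width: 0.6
-0.075 [308.1 188.3]
-0.084 [308.2 196.6]
clip front/rear top [array([336., 180.]), array([335.9, 192.5])]
241 112
```

View pics/w3.png

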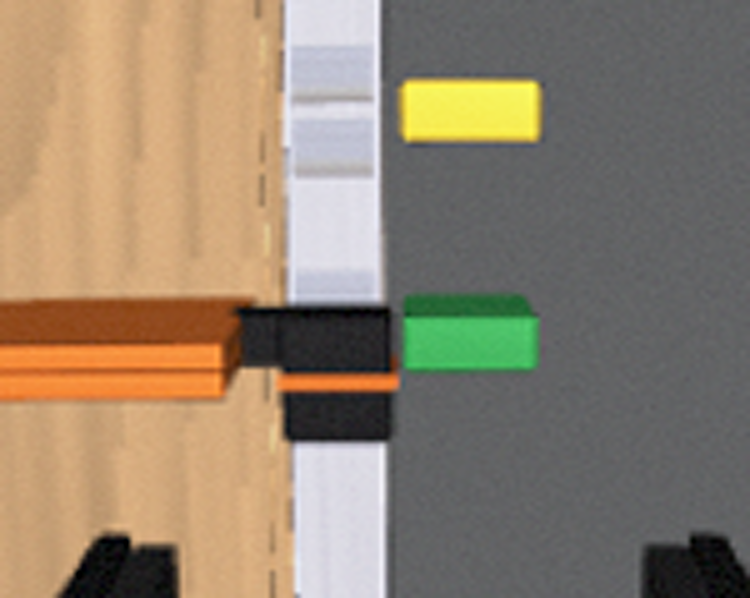

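Straight from above, the clip's top edges are where predicted (v 181–192), but the orange line is at v≈195, which is rack y≈−82. So the stop is just past the crest and has not centred in the notch. I'll go back and push it the rest of the way.

```bash
python3 -m creep '[[[0.6,-12,-27,0,0,0,0],[0.6,-25,-55,0,0,0,0],[0.6,-38,-85,0,0,0,0],[0.6,-48,-105,0,0,0,0],[0.6,-48,-105,0,0,0,0]]]'; python3 -m creep '[[[0.6,0,0,40,0,0,0],[0.6,0,0,80,0,0,0],[0.6,0,0,120,0,0,0],[0.6,0,0,150,0,0,0],[0.6,0,0,162,0,0,0]]]'; python3 -m creep '[[[0.6,5,0,0,0,0,0],[0.6,10,0,0,0,0,0],[0.6,15,0,0,0,0,0],[0.6,20,0,0,0,0,0],[0.6,25,0,0,0,0,0]]]'; python3 -m creep '[[[0.6,0,0,0,0,0,0],[0.6,0,0,0,0,0,0]]]'
```

```text
time: 13.75
position: [0.4765, -0.0142, 0.2018]
tool_rot: [2.595, 1.769, 0.002]
ft_force: [0.6, -0.2, 0.0]
grip_width: 0.601
time: 14.25
position: [0.477, -0.0135, 0.0362]
tool_rot: [-2.593, -1.77, 0.005]
ft_force: [0.0, 0.1, -1.0]
grip_width: 0.598
time: 14.75
position: [0.4879, 0.0108, 0.0396]
tool_rot: [2.593, 1.772, 0.003]
ft_force: [0.5, 0.4, 0.6]
grip_width: 0.598
time: 14.95
position: [0.487, 0.0102, 0.0388]
tool_rot: [2.594, 1.772, 0.0]
ft_force: [-0.4, 0.6, -0.5]
grip_width: 0.598
```

```bash
python3 -m creep '[[[0.6,2,0,0,0,0,0],[0.6,4,0,0,0,0,0],[0.6,6,0,0,0,0,0],[0.6,8,0,0,0,0,0]]]'; python3 -m creep '[[[0.6,1,0,0,0,0,0],[0.6,1,0,0,0,0,0]]]'; python3 -m creep '[[[0.6,1,0,0,0,0,0],[0.6,1,0,0,0,0,0]]]'; python3 -m creep '[[[0.6,1,0,0,0,0,0],[0.6,1,0,0,0,0,0]]]'
```

```text
time: 15.35
position: [0.4899, 0.0177, 0.0386]
tool_rot: [2.594, 1.772, 0.0]
ft_force: [0.4, -0.1, 0.6]
grip_width: 0.598
time: 15.55
position: [0.4903, 0.0187, 0.0386]
tool_rot: [2.594, 1.772, 0.0]
ft_force: [-0.7, 0.5, 0.4]
grip_width: 0.599
time: 15.75
position: [0.4906, 0.0195, 0.0386]
tool_rot: [2.594, 1.772, 0.0]
ft_force: [-0.1, -0.3, 0.1]
grip_width: 0.597
time: 15.95
position: [0.491, 0.0205, 0.0386]
tool_rot: [2.594, 1.772, 0.0]
ft_force: [0.4, 0.4, 0.6]
grip_width: 0.6
```

```bash
python3 -m creep '[[[0.6,1,0,0,0,0,0],[0.6,1,0,0,0,0,0]]]'; python3 -m creep '[[[0.6,1,0,0,0,0,0],[0.6,1,0,0,0,0,0]]]'; python3 -m creep '[[[0.6,1,0,0,0,0,0],[0.6,1,0,0,0,0,0]]]'; python3 - <<'E'
from h import *
import cv2
# orange pointer/plate check in the side view vs. predictions
a=ctrl.get_image("side");cv2.imwrite("pics/sd4.png",cv2.resize(a[190:260,250:370,::-1],None,fx=6,fy=6,interpolation=cv2.INTER_CUBIC))
p=[.5236,.1018,-.3725]
for y in(-.084,-.079,-.075,-.071): print(y,((proj("side",w(p,(.091,y,.045)))-(250,190))*6).round())
E
```

```text
time: 16.15
position: [0.4913, 0.0214, 0.0386]
tool_rot: [2.594, 1.772, 0.0]
ft_force: [0.3, 0.2, 0.4]
grip_width: 0.597
time: 16.35
position: [0.4917, 0.0224, 0.0386]
tool_rot: [2.594, 1.772, 0.0]
ft_force: [0.2, 1.2, -0.1]
grip_width: 0.603
time: 16.55
position: [0.4921, 0.0233, 0.0386]
tool_rot: [2.594, 1.772, 0.0]
ft_force: [0.6, 1.1, -0.5]
grip_width: 0.604
-0.084 [471. 249.]
-0.079 [470. 239.]
-0.075 [470. 231.]
-0.071 [469. 224.]
```

View pics/sd4.png

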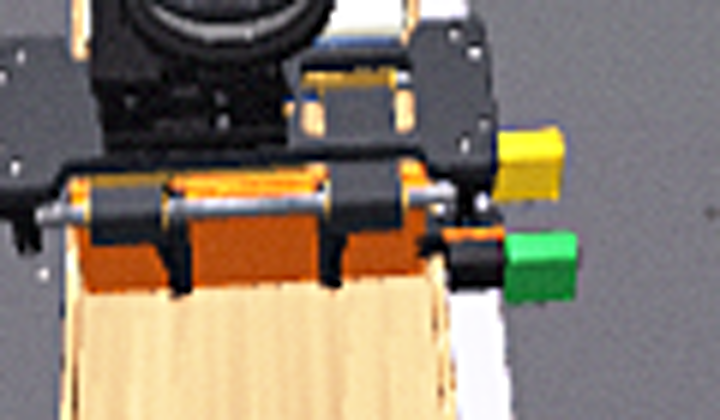

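In this view the line is at (472,234), about −76.5 mm (−75 predicts 231). I'll press a touch more to feel the notch spring, then release.

```bash
python3 -m creep '[[[0.6,1,0,0,0,0,0],[0.6,1,0,0,0,0,0]]]'; python3 -m creep '[[[0.6,1,0,0,0,0,0],[0.6,1,0,0,0,0,0]]]'
```

```text
time: 16.8
position: [0.4924, 0.024, 0.0386]
tool_rot: [2.594, 1.772, -0.0]
ft_force: [0.3, 0.2, -0.2]
grip_width: 0.599
time: 17.0
position: [0.4926, 0.0249, 0.0385]
tool_rot: [2.594, 1.772, -0.001]
ft_force: [-1.0, -0.6, 0.4]
grip_width: 0.602
```

Contact force returns at TCP y≈−83, where the line should be at about −75. I'll retreat and check from above again.

```bash
python3 -m creep '[[[0.6,-8,0,0,0,0,0],[0.6,-20,0,0,0,0,0],[0.6,-35,0,0,0,0,0],[0.6,-45,0,0,0,0,0],[0.6,-45,0,0,0,0,0]]]'; python3 -m creep '[[[0.6,0,0,-40,0,0,0],[0.6,0,0,-85,0,0,0],[0.6,0,0,-130,0,0,0],[0.6,0,0,-162,0,0,0],[0.6,0,0,-162,0,0,0]]]'; python3 -m creep '[[[0.6,12,27,0,0,0,0],[0.6,25,55,0,0,0,0],[0.6,38,85,0,0,0,0],[0.6,50,105,0,0,0,0],[0.6,50,105,0,0,0,0]]]';python3 -m creep '[[[0.6,0,0,0,0,0,0],[0.6,0,0,0,0,0,0]]]'; python3 - <<'E'
from h import *
import cv2
W=ctrl.camera_params("wrist");K=np.array(W["K"]);T=np.array(W["pose"])
a=ctrl.get_image("wrist")
p=[.5236,.1018,-.3725]
def pw(P):
    q=T[:3,:3].T@(np.array(P)-T[:3,3]);r=np.hypot(q[0],q[1]);t=np.arctan2(r,q[2]);return np.array([K[0,2]+K[0,0]*t*q[0]/r,K[1,2]+K[1,1]*t*q[1]/r])
y0,x0=20,190
g=lambda P:((pw(w(p,P))-(x0,y0))*3).round().tolist()
for y in(-.071,-.075,-.079,-.084):print(y,g((.091,y,.045)))
print("clip",[g((.121,y,.034)) for y in(-.068,-.082)],"box rear top@95",g((0,.025,.068)),g((.07,.025,.068)))
cv2.imwrite("pics/w4.png",cv2.resize(a[y0:y0+200,x0:x0+220,::-1],None,fx=3,fy=3,interpolation=cv2.INTER_CUBIC))
E
```

```text
time: 17.5
position: [0.4756, -0.019, 0.0385]
tool_rot: [2.597, 1.767, -0.001]
ft_force: [-0.3, -0.1, -0.6]
grip_width: 0.6
time: 18.0
position: [0.4797, -0.0164, 0.2061]
tool_rot: [2.59, 1.769, 0.014]
ft_force: [0.0, -0.0, -0.5]
grip_width: 0.601
time: 18.5
position: [0.5941, -0.0072, 0.1988]
tool_rot: [-2.592, -1.773, 0.0]
ft_force: [0.3, 0.0, -0.2]
grip_width: 0.599
time: 18.7
position: [0.5914, -0.0085, 0.2]
tool_rot: [-2.594, -1.771, 0.002]
ft_force: [-0.1, 0.3, 0.2]
grip_width: 0.597
-0.071 [362.0, 489.0]
-0.075 [362.0, 501.0]
-0.079 [362.0, 512.0]
-0.084 [362.0, 526.0]
clip [[446.0, 476.0], [446.0, 514.0]] box rear top@95 [80.0, 216.0] [291.0, 205.0]
```

View pics/w4.png

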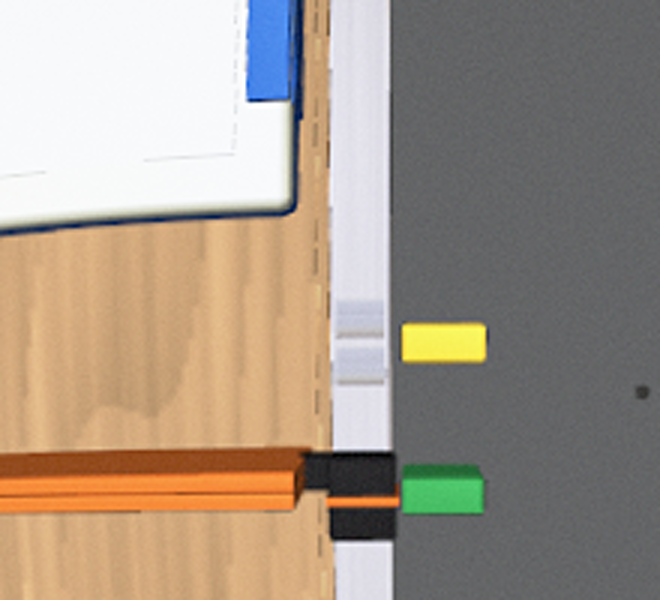

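The line is at row 501, exactly the −75 mm prediction, and is level with the green clip, so it has clicked in. The box's rear edge is at row 212 against a predicted 205, so I'll take one last look at the end-plate gap.

```bash
python3 -m creep '[[[0.6,40,-10,-10,0,0,0],[0.6,80,-20,-20,0,0,0],[0.6,120,-35,-20,0,0,0],[0.6,160,-50,-20,0,0,0],[0.6,175,-50,-20,0,0,0]]]';python3 -m creep '[[[0.6,0,0,0,0,0,0],[0.6,0,0,0,0,0,0]]]'; python3 - <<'E'
from h import *
import cv2
W=ctrl.camera_params("wrist");K=np.array(W["K"]);T=np.array(W["pose"])
a=ctrl.get_image("wrist")
p=[.5236,.1018,-.3725]
def pw(P):
    q=T[:3,:3].T@(np.array(P)-T[:3,3]);r=np.hypot(q[0],q[1]);t=np.arctan2(r,q[2]);return np.array([K[0,2]+K[0,0]*t*q[0]/r,K[1,2]+K[1,1]*t*q[1]/r])
u,v=pw(w(p,(.03,.165,.07))).astype(int);x0=max(0,u-90);y0=max(0,v-50)
g=lambda P:((pw(w(p,P))-(x0,y0))*4).round().tolist()
print(u,v,"inner edge",g((0,.165,.07)),g((.08,.165,.07)),"outer",g((.08,.177,.07)),"lid@95",g((0,.165,.068)),g((0,.162,.068)))
cv2.imwrite("pics/w5.png",cv2.resize(a[y0:y0+130,x0:x0+180,::-1],None,fx=4,fy=4,interpolation=cv2.INTER_CUBIC))
E
```

```text
time: 19.25
position: [0.6073, 0.1794, 0.2211]
tool_rot: [-2.585, -1.78, -0.003]
ft_force: [-0.2, 0.8, -0.7]
grip_width: 0.599
time: 19.45
position: [0.6094, 0.1707, 0.2205]
tool_rot: [2.594, 1.769, -0.002]
ft_force: [0.1, -0.2, -0.4]
grip_width: 0.599
297 123 inner edge [243.0, 203.0] [560.0, 200.0] outer [560.0, 153.0] lid@95 [244.0, 203.0] [245.0, 214.0]
```

View pics/w5.png

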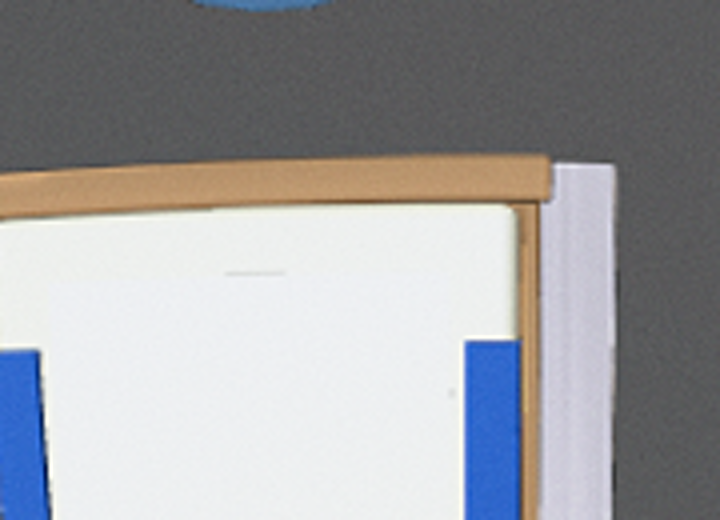

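The lid meets the end plate's inner edge along its whole length (row ~207), with no visible gap. The robot is clear of everything, so I'm handing in.

```bash
python3 -c "
from bench import ctrl
s=ctrl.get_state();print(s['time'],s['ft_force']);print(ctrl.close_job())"
```

```text
19.5 [-0.26570042 -1.21195092  0.057674  ]
the job is handed in; nothing more can be done
None
```

The job is handed in at 19.5 s. The lunchbox is against the end plate and the orange stop is in the notch at the green clip (the first notch).

- **Lunchbox:** I pushed it with both fingertips until it stalled at about 9 N. The last close view shows no gap between lid and plate. One check disagreed slightly: an oblique wrist view put the box's rear edge about 2 mm short of prediction, within the measuring error.
- **Stop:** The first push left it just past the ridge. The force had vanished, but the line was still at about −82 mm. I went back and pushed gently until it met light resistance. From above, with the gripper backed off, the line then read −75 mm, level with the clip. I did not see the snap itself; I am judging the click by that reading.
- **Flask, bowl and fork:** I never went near them. The fork and bowl looked unmoved in the views after the first stop push. I did not look at the flask again after an early view.

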